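Knock a stuck dowel stub out of the sizing block

ROBOT

A 6-joint arm with a two-finger parallel gripper is mounted at the origin on a cart in front of the work surface, level with it; the furniture and walls round the work are solid. World frame = base frame: x ahead of the robot, y to its left, z up, the work surface at z = 0. Lengths are in mm, angles in degrees, forces in N, time in s.
With the tool pointing down it reaches from about 300 to 850 mm from the base axis. Payload 4.2 kg.
Tool frame: the origin (TCP) lies at the very end of the fingers, on their centre line; the grasp point (between the pads) lies 19 mm behind it; z points along the fingers, y is the line along which they close (so a half turn about z gives the same grasp; the last joint's range is limited). The gripper opens to 91 mm and grips with 3 to 60 N. Pads are 32 mm wide; open, the fingers measure 118 mm over their backs; the gripper's body (76 mm by 178 mm) begins 60 mm behind the grasp point.
Start: joints at [71.906, 18.312, 89.639, -0, 72.044, -1.146], TCP at [167.618, 550.043, 213.976] pointing down, gripper open.
Joint ranges: [-177.97, 177.97], [-48.28, 115.42], [12.27, 149.76], [-77.06, 257.06], [2.81, 150.46], [-146.56, 146.56]. Speed limits (degrees/s): [147.25, 147.25, 180, 180, 180, 180].

INTERFACE

Orientations are given as [roll, pitch, yaw] about the fixed x, y, z axes, in that order (R = Rz(yaw) Ry(pitch) Rx(roll)).
In Python, from workcell import * gives the robot as it stands.
- The arm moves only by the tool move_arm, never from a script. Its argument "motion" is a list of rows, each a list of 3 entries, a list of its own where there are three numbers: the finger opening in mm, from 0 to 91.2, then the shift along the world's x, y, z in units of 25 mm (1.0 is 25 mm), then the turn, a rotation vector about the world's x, y, z in units of 4 degrees (1.0 is 4 degrees). In form: [[grip, [x, y, z], [ax, ay, az]], ...]. A call has 1 to 20 rows; each row shifts and turns the commanded pose from where the row before left it; what a row does not reach is not made up. A row lasts 1/12 s, in which the tool goes at most 41.7 mm and 7.16 degrees, less where a joint would pass 70% of its speed; a pose out of reach is approached as far as the arm can. A call with a number of a shift or a turn outside -1 to 1 is refused whole. A call with a gripper value outside its range is refused whole. The fingers move at their own pace and stop on an object; "grip_force" is the grip in N (left out, the last holds). Time passes only in rows, so rows that do not move let the fingers close. It gives the time, the measured TCP pose, the force, the opening and the grip force at its end, in the units of the state.
- state(): the state, without advancing time (a new reading comes with each control period).
- grab_frame(name): name is "scene" or "top" or "wrist"; returns the picture (480x640x3 uint8, blue, green, red); there is no depth.
- camera_info(name): a dict with "fx", "fy", "cx", "cy" (pixels), "rvec" (rotation vector, rad) and "tvec" (3), from world to camera coordinates, as OpenCV has them. Camera axes: x right, y down, z forward; pixel columns grow to the right and rows downward; lengths in mm; the calibration is good to about 2 mm. A picture is of the moment at which its call begins: read the wrist's pose just before it. camera_info takes no time and is no camera call; for the wrist camera it gives the pose at the moment of the call.
- job_done(): hands the job in; it is judged then, once.
The state is a dict: "time_s": time; "qpos": joint angles; "qvel": joint speeds; "effort": joint torques, N m; "ee_pos": TCP position; "ee_rot": TCP orientation; "force": force on the tool from outside, world axes, zero at the start; "torque": the same for the moment, N m; "gripper_width": finger opening in mm; "gripper_force": force on a finger pad.
Only numpy, scipy, OpenCV 4.12 (cv2) and the standard library are available. Lean on these libraries where they do the work, as an engineer would, in place of code of your own. Each camera call takes 0.05 s, during which the arm holds its last target. There are 200 camera calls.

TASK

A stub of dowel is stuck in the bore of the dowel-sizing block. Take the steel knockout rod from its rest, start its plain end about half-way into the bore and let go of it, then take hold of it further back, by its handle, and push it fully home, collar against the face, so that the stub drops out into the tray behind. Leave the rod in the block, let go, and do not disturb the tape roll or the oil jar.

Things in the scene. Friction and masses are not known exactly. Their poses are not given: they have to be found in the camera images.
- sizing_block: dowel-sizing block, brown wood with a steel plate on its front face, fixed to the bench: 90 mm long (along the bore), 60 wide, 90 high, on a foot 84 wide and 12 high; an open plywood catch tray (130 long, 90 wide, 35 high, walls 6) is fixed behind it. Origin on the bench under the block's centre; x is the push direction, z up.
- bore_mouth (a point): centre of the bore's mouth on the block's front face, 45 mm in front of the block's centre and 60 mm above the bench. The bore is level, round, 18 mm in diameter, sharp-edged, and goes right through (90 mm). x points into the bore (the push direction), z up, y to the left. A bench vice 128 mm high stands fixed to the right.
- rod_tip (a point): tip of the knockout rod, on its axis: the plain end of the steel shaft, tapered over its last 5 mm to 11 mm in diameter. x points along the rod from handle to tip; y and z are square to it and turn as it rolls.
- rod_shaft (a point): point on the rod's axis near its balance point, in the middle of the free length of shaft: 72 mm behind the tip and 38 mm in front of the collar. Axes as for rod_tip. At the start the rod lies level in its rest, axis 45 mm above the bench, shaft free to grip from above between 25 mm behind the tip and the collar.
- rod_collar (a point): centre of the collar's front face (which seats against the block's face), on the rod's axis, 110 mm behind the tip. Axes as for rod_tip.
- rod_handle (a point): centre of the rod's wooden handle, on its axis, 26 mm behind the collar's front face. A rod left half in the bore sags at this end by up to about 9 mm and binds if pushed so: lift it level first. At the start the handle lies in a close trough, its cheeks as high as the handle and 44 mm over their outsides, so it cannot be gripped there.
- rod_rest: the rod's rest: a wooden board 172 x 50 x 12 mm fixed to the bench, with a notched post at the front end under the shaft (12 mm long, 40 mm wide, 51 mm high) and a trough at the rear for the handle (60 mm high). The origin is on the bench, 7 mm behind the rod's tip as it lies; x points along the rod as it lies, from handle to tip, z up. It stands beside the sizing block, on the right or the left of it.
- stub_center (a point): centre of the stuck stub: a plain wooden dowel 16 mm in diameter and 40 mm long, which starts inside the bore and slides with little force (under 3 N). x is its length, along the bore at the start.
- tape_center (a point): centre of a roll of masking tape lying flat, 87 mm across, 24 mm high; not to be disturbed
- jar_center (a point): centre of a jar with a dark cap, 60 mm across, 88 mm high; not to be disturbed
- knockout_rod: the knockout rod, 156 mm long, 0.15 to 0.31 kg: steel shaft 16 mm in diameter and 110 long, then a steel collar 32 in diameter and 6 thick, then a round wooden handle 26 in diameter and 40 long. Origin and axes as for rod_collar
- dowel_stub: the whole stub; its origin and axes are those of stub_center

How it is judged:
By the outcome, as a careful person would: the job done as asked, in the order asked, and still so for the second after the job is handed in, with the robot touching nothing.
It also fails if it takes over 61 s, if anything falls off the work surface, if the arm or the gripper's body presses on something with over 40 N, if the wrist force passes 120 N, or if a joint passes its speed limit or range.

## Working session

There is one attempt and no reset: what is moved stays moved. The work goes in short steps, Python scripts to look and compute and a tool call to move; the robot and the scene stay as the last step left them, time stands still between calls to the robot, and variables do not carry over. Pictures are saved under pics/ and viewed, at most 13 in all, crops included, and the job is handed in when it is done.

Besides the shell and the picture viewer there is one more tool, called after "Call:" as name(argument=value, ...), one argument or row to a line, values as JSON. move_arm: Moves the arm, as the interface text tells. Shifts and turns lie within -1 to 1; 1 stands for 25 mm of shift or 4 degrees of turn. Its arguments: {"type":"object","properties":{"motion":{"type":"array","items":{"type":"array"}},"grip_force":{"type":"number"}},"required":["motion"]}

```bash
mkdir -p pics; python3 - <<'E'
from workcell import *
import cv2
for n in("scene","top"):
    cv2.imwrite(f"pics/{n}0.png",grab_frame(n)); print(n,camera_info(n))
print(state())
E
```

```text
scene {'fx': 443.9825053523189, 'fy': 443.9825053523189, 'cx': 320.23356796438287, 'cy': 238.62543523704107, 'rvec': array([ 1.87243625, -0.84198483,  0.53095191]), 'tvec': array([-197.60308569,  323.13624503,  334.95082809])}
top {'fx': 484.19419110992015, 'fy': 484.19419110992015, 'cx': 325.8457365170349, 'cy': 240.5812952529116, 'rvec': array([ 2.13799508, -2.14594093,  0.21451731]), 'tvec': array([239.28004352, 615.83118624, 834.88099054])}
{'time_s': 0.1, 'qpos': array([ 7.19058272e+01,  1.83471201e+01,  8.96974886e+01, -3.26503966e-04,
        7.20428350e+01, -1.14498840e+00]), 'qvel': array([-0.13744326, -0.12512605, -0.224639  , -0.01905706, -0.04344961,
       -0.08805775]), 'effort': array([ 2.05373190e-04, -4.13340962e+01, -2.32513690e+01,  7.29662832e-02,
        4.21818614e-02, -4.88103569e-05]), 'ee_pos': array([167.48443934, 549.61748909, 213.22600522]), 'ee_rot': array([-1.79912568e+02, -1.43695755e-03,  1.63050915e+02]), 'force': array([ 0.22935432, -0.08828701,  0.75117377]), 'torque': array([ 0.0407818 , -0.02402618, -0.01096552]), 'gripper_force': 0.0, 'gripper_width': 91.00798277586601}
```

View pics/scene0.png

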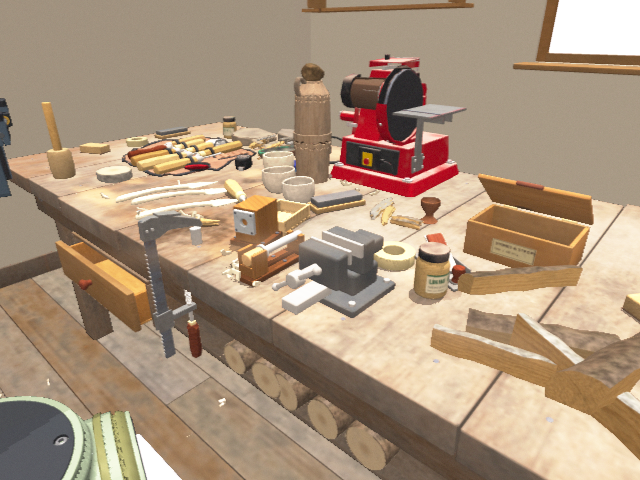

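View pics/top0.png

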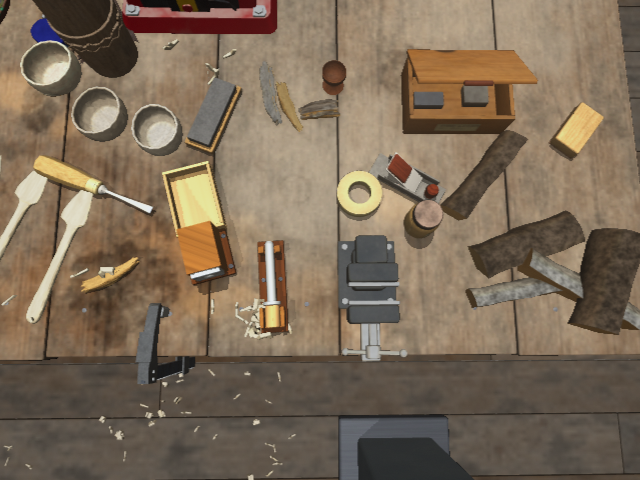

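```bash
cat > h.py <<'E'
import numpy as np, cv2
from workcell import *
def KRt(n):
    c=camera_info(n); K=np.array([[c['fx'],0,c['cx']],[0,c['fy'],c['cy']],[0,0,1]])
    return K,cv2.Rodrigues(np.array(c['rvec']))[0],np.array(c['tvec'],float)
def plane(n,uv,z,C=None):
    K,R,t=C or KRt(n); o=-R.T@t; d=R.T@np.linalg.inv(K)@[uv[0],uv[1],1]
    return o+d*(z-o[2])/d[2]
def proj(n,p,C=None):
    K,R,t=C or KRt(n); q=K@(R@np.array(p,float)+t); return q[:2]/q[2]
def tri(n1,uv1,n2,uv2):
    A=[];b=[]
    for n,uv in((n1,uv1),(n2,uv2)):
        K,R,t=n if isinstance(n,tuple) else KRt(n); P=K@np.c_[R,t]
        for i in(0,1):
            r=uv[i]*P[2]-P[i]; A.append(r[:3]); b.append(-r[3])
    return np.linalg.lstsq(np.array(A),np.array(b),rcond=None)[0]
E
python3 - <<'E'
from h import *
for n in("scene","top"):
    print(n,proj(n,[167,550,214]),proj(n,[0,0,0]))
print([plane("top",p,z).round() for p,z in [((271,318),45),((268,245),45),((205,250),90),((208,272),90),((360,192),24),((426,213),88),((370,285),128)]])
a=cv2.imread("pics/top0.png")[150:350,150:290]; b=cv2.imread("pics/scene0.png")[180:300,220:320]
a=cv2.resize(a,None,fx=3,fy=3,interpolation=cv2.INTER_CUBIC)
b=cv2.resize(b,None,fx=3.8,fy=3.8,interpolation=cv2.INTER_CUBIC)
o=np.zeros((600,800,3),np.uint8);o[:,:420]=a;o[:b.shape[0],420:420+b.shape[1]]=b[:,:380];cv2.imwrite("pics/c1.png",o)
E
```

```text
scene [ -1.56495402 187.43888887] [ 58.30762036 666.94752793]
top [ 93.83435915 555.18414219] [464.6176195  597.73625082]
[array([478., 336.,  45.]), array([610., 343.,  45.]), array([594., 447.,  90.]), array([555., 441.,  90.]), array([716., 170.,  24.]), array([660.,  60.,  88.]), array([529., 167., 128.])]
```

View pics/c1.png

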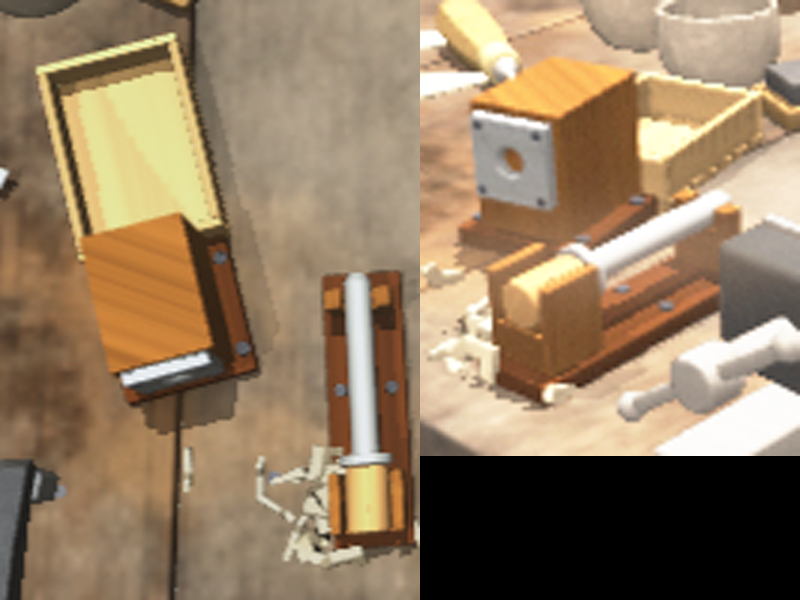

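```bash
python3 - <<'E'
from h import *
T=lambda u,v:(150+(u+.5)/3-.5,150+(v+.5)/3-.5); S=lambda u,v:(220+(u-420+.5)/3.8-.5,180+(v+.5)/3.8-.5)
c=np.array([plane("top",T(*p),90) for p in [(83,238),(180,214),(213,348),(110,375)]]);print(c.round(1),c.mean(0))
e=[c[0]-c[3],c[1]-c[2],c[1]-c[0],c[2]-c[3]]
print([(np.linalg.norm(v).round(1),np.degrees(np.arctan2(v[1],v[0])).round(1)) for v in e])
t=np.array([plane("top",T(*p),35) for p in [(38,70),(176,36),(228,232),(82,260)]]);print(t.round(1))
v=t[0]-t[3];w=t[1]-t[2];print([np.degrees(np.arctan2(v[1],v[0])) for v in(v,w)])
print("bore scene z60",plane("scene",S(513,160),60))
r=[plane("top",T(*p),z) for p,z in [((356,274),45),((357.5,290),53),((364.5,450),53),((366,458),45),((366,535),45)]];print(np.round(r,1))
d=r[2]-r[1];print(np.degrees(np.arctan2(d[1],d[0])))
# bore mouth predicted
for n,K in(("scene",S),):
  print([plane("scene",S(*p),z).round(1) for p,z in [((471,112),90),((554,122),90)]])
E
```

```text
[[630.6 496.4  90. ]
 [644.9 441.   90. ]
 [566.2 419.4  90. ]
 [550.9 477.4  90. ]] [598.15563329 458.55216501  90.        ]
[(np.float64(82.0), np.float64(13.4)), (np.float64(81.5), np.float64(15.4)), (np.float64(57.2), np.float64(-75.6)), (np.float64(60.0), np.float64(-75.2))]
[[749.8 545.3  35. ]
 [772.4 459.6  35. ]
 [645.4 422.9  35. ]
 [627.9 512.   35. ]]
[np.float64(15.262769568952871), np.float64(16.08789807767628)]
bore scene z60 [556.50101735 449.53139754  60.        ]
[[617.1 342.4  45. ]
 [605.9 340.6  53. ]
 [509.6 335.1  53. ]
 [505.3 334.8  45. ]
 [459.9 334.2  45. ]]
-176.70980579556652
[array([541.1, 463.7,  90. ]), array([561.8, 417.5,  90. ])]
```

Call:
move_arm(
  motion=[
    [70,[1,-0.57,0],[0,0,0.35]],
    [70,[1,-0.57,0],[0,0,0.35]],
    [70,[1,-0.57,0],[0,0,0.35]],
    [70,[1,-0.57,0],[0,0,0.35]],
    [70,[1,-0.57,0],[0,0,0.35]],
    [70,[1,-0.57,0],[0,0,0.35]],
    [70,[1,-0.57,0],[0,0,0.35]],
    [70,[1,-0.57,0],[0,0,0.35]],
    [70,[1,-0.57,0],[0,0,0.35]],
    [70,[1,-0.57,0],[0,0,0.35]],
    [70,[1,-0.57,0],[0,0,0.35]],
    [70,[1,-0.57,0],[0,0,0.35]],
    [70,[1,-0.57,0],[0,0,0.35]],
    [70,[1,-0.57,0],[0,0,0.35]],
    [70,[0.8,-0.5,0],[0,0,0.2]],
    [70,[0,0,0],[0,0,0]],
    [70,[0,0,0],[0,0,0]],
    [70,[0,0,0],[0,0,0]],
  ],
)

```text
time_s: 1.6
ee_pos: [536.9, 338.1, 213.5]
ee_rot: [-180.0, -0.1, -176.6]
force: [-0.1, 0.1, 0.4]
gripper_width: 69.8
gripper_force: 0.0
```

```bash
python3 - <<'E'
from h import *
import pickle
s=state();print(s['ee_pos'],s['ee_rot']);C=KRt("wrist");im=grab_frame("wrist");cv2.imwrite("pics/w1.png",im);pickle.dump(C,open("w1.pkl","wb"))
print(-C[1].T@C[2],C[1])
for p in [(617,342,45),(506,335,45),(460,334,45),(551,446,60)]:print(proj("w",p,C).round(1))
print(plane("top",(338,240),15),plane("top",(338,322),15),plane("top",(348,270),128))
E
```

```text
[536.89942523 338.14572976 213.45917226] [-1.79998058e+02 -8.94630487e-02 -1.76564407e+02]
[459.31925741 333.02262462 384.38872199] [[-5.93250933e-02  9.98238697e-01 -1.90340860e-04]
 [ 9.59326118e-01  5.70652446e-02  2.76472346e-01]
 [ 2.75996256e-01  1.62191488e-02 -9.61021855e-01]]
[317.9 297.1]
[317.5 187.9]
[319.4 136.7]
[433.2 245.3]
[624.08255195 212.88004861  15.        ] [469.9966921  214.46243997  15.        ] [553.75047149 202.72856736 128.        ]
```

View pics/w1.png

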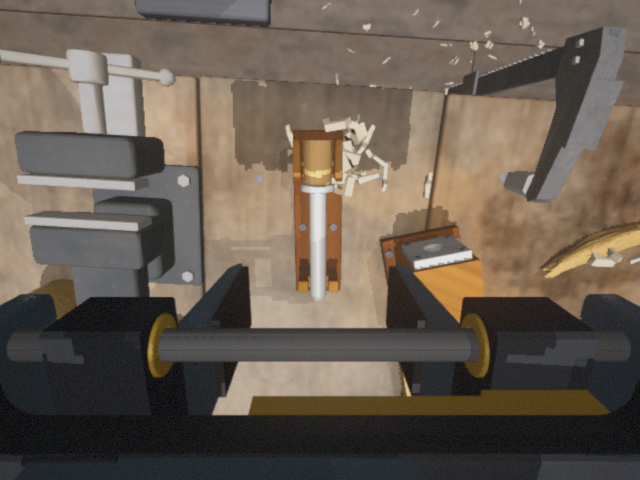

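Call:
move_arm(
  motion=[
    [60,[0,-0.04,-1],[0,0,0]],
    [60,[0,0,-1],[0,0,0]],
    [60,[0,0,-1],[0,0,0]],
    [60,[0,0,-1],[0,0,0]],
    [60,[0,0,-1],[0,0,0]],
    [60,[0,0,-1],[0,0,0]],
    [60,[0,0,-0.8],[0,0,0]],
    [60,[0,0,-0.5],[0,0,0]],
    [60,[0,0,-0.2],[0,0,0]],
    [60,[0,0,0],[0,0,0]],
    [8,[0,0,0],[0,0,0]],
    [8,[0,0,0],[0,0,0]],
    [8,[0,0,0],[0,0,0]],
    [8,[0,0,0],[0,0,0]],
    [8,[0,0,0],[0,0,0]],
    [8,[0,0,0],[0,0,0]],
    [8,[0,0,0],[0,0,0]],
    [8,[0,0,0],[0,0,0]],
  ],
  grip_force=35,
)

```text
time_s: 3.15
ee_pos: [537.7, 337.1, 26.7]
ee_rot: [180.0, 0.0, -176.5]
force: [0.3, 0.1, 1.7]
gripper_width: 14.7
gripper_force: 35.0
```

Call:
move_arm(
  motion=[
    [8,[0,0,0.3],[0,0,0]],
    [8,[0,0,0.6],[0,0,0]],
    [8,[0,0,0.8],[0,0,0]],
    [8,[0,0,0.8],[0,0,0]],
    [8,[-0.4,0,0.3],[0,0,0.3]],
    [8,[-0.7,0.1,0],[0,0,0.5]],
    [8,[-0.8,0.2,0],[0,0,0.5]],
    [8,[-0.8,0.3,0],[0,0,0.5]],
    [8,[-0.6,0.3,0],[0,0,0.5]],
    [8,[-0.4,0.2,0],[0,0,0.4]],
    [8,[0,0,0],[0,0,0.2]],
    [8,[0,0,0],[0,0,0]],
    [8,[0,0,0],[0,0,0]],
    [8,[0,0,0],[0,0,0]],
  ],
)

```text
time_s: 4.32
ee_pos: [446.0, 364.3, 96.4]
ee_rot: [-180.0, 0.0, -165.0]
force: [-0.8, 0.4, -3.0]
gripper_width: 15.2
gripper_force: 35.0
```

```bash
python3 - <<'E'
from h import *
import pickle
s=state();print(s['ee_pos'],s['ee_rot']);C=KRt("wrist");im=grab_frame("wrist");cv2.imwrite("pics/w2.png",im);pickle.dump(C,open("w2.pkl","wb"))
cv2.imwrite("pics/scene2.png",grab_frame("scene"))
print(proj("w",(551,446,60),C))
a=cv2.resize(im[100:400,240:640],None,fx=2,fy=2,interpolation=cv2.INTER_CUBIC);cv2.imwrite("pics/w2c.png",a)
E
```

```text
[445.98062311 364.28370746  96.3717766 ] [-1.79995157e+02  2.59154724e-02 -1.64997628e+02]
[392.98065624 432.69105244]
```

View pics/w2c.png

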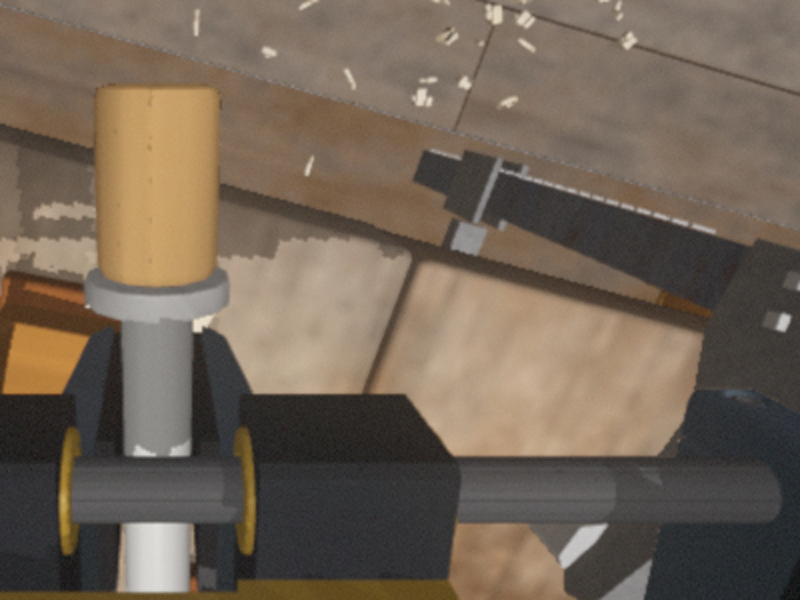

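```bash
python3 - <<'E'
from h import *
a=cv2.imread("pics/w1.png")[215:290,375:495];b=cv2.imread("pics/scene2.png")[170:270,195:315]
o=np.zeros((600,800,3),np.uint8);a=cv2.resize(a,None,fx=5,fy=5,interpolation=cv2.INTER_CUBIC)[:, :500];b=cv2.resize(b,None,fx=4,fy=4,interpolation=cv2.INTER_CUBIC)
o=np.zeros((400,800,3),np.uint8);o[:375,:400]=a[:,100:500];o[:,400:]=b[:,:400];cv2.imwrite("pics/c3.png",o)
E
```

```text
(no output)
```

View pics/c3.png

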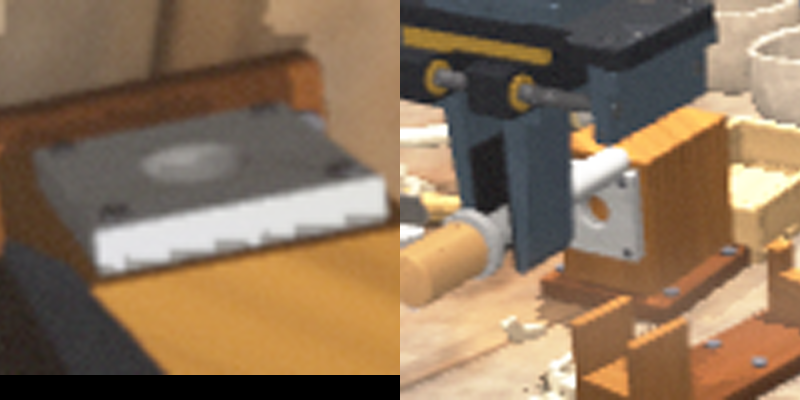

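```bash
python3 - <<'E'
from h import *
import pickle
C=pickle.load(open("w1.pkl","rb"));D=pickle.load(open("w2.pkl","rb"))
W=lambda u,v:(375+(100+u+.5)/5-.5,215+(v+.5)/5-.5)
for s in((244.5,222.1),(244.7,221.7)):
  p=tri(C,W(188,160),"scene",s);print("bore",p,proj("w",p,C),proj("scene",p))
print("w1 z60",plane("w",W(188,160),60,C),"sc z60",plane("scene",(244.6,221.9),60))
for (a,b,z) in(((93,230),(385,178),85),((35,150),(290,100),35)):
  d=plane("w",W(*b),z,C)-plane("w",W(*a),z,C);print("yaw",np.degrees(np.arctan2(d[1],d[0]))-90,np.linalg.norm(d),plane("w",W(*a),z,C))
# rod in hand predicted pixels
g=np.array([445.98,364.28,96.37+19]);x=np.array([np.cos(np.radians(15)),np.sin(np.radians(15)),0])
for s in(70,75,79,80,85):print(s,"tip",proj("scene",g+x*s).round(1),"collar rim top",proj("w",g+x*(s-113)+[0,0,16],D).round(1))
for s in(31,39,77):print(proj("w",g-x*s,D).round(1))
E
```

```text
bore [552.51016739 444.09410379  61.90215091] [431.55906642 247.31896771] [244.22004917 222.12828358]
bore [552.44999881 443.55147298  62.98095472] [431.33637409 247.56729352] [244.3238929  221.73777214]
w1 z60 [552.32547792 445.24517314  60.        ] sc z60 [556.62892654 448.03486955  60.        ]
yaw 14.215707779996137 50.76203562232015 [558.8347949 421.9077601  85.       ]
yaw 15.123763593085357 51.29100611826796 [559.23162547 422.8679646   35.        ]
70 tip [247. 211.] collar rim top [319.9 230. ]
75 tip [248.5 210.1] collar rim top [319.9 242.4]
79 tip [249.7 209.5] collar rim top [319.9 252.2]
80 tip [250.  209.3] collar rim top [319.9 254.6]
85 tip [251.4 208.4] collar rim top [319.9 266.5]
[319.7 247.4]
[319.8 229.7]
[319.8 138.3]
```

Call:
move_arm(
  motion=[
    [8,[0,0.6,-0.3],[0,0,0]],
    [8,[0,0.7,-0.6],[0,0,0]],
    [8,[0.1,0.6,-0.6],[0,0,0]],
    [8,[0.2,0.34,-0.5],[0,0,0]],
    [8,[0.28,0,-0.22],[0,0,0]],
    [8,[0,0,0],[0,0,0]],
    [8,[0,0,0],[0,0,0]],
    [8,[0,0,0],[0,0,0]],
  ],
)

```text
time_s: 5.08
ee_pos: [459.9, 420.2, 41.5]
ee_rot: [180.0, 0.0, -165.0]
force: [0.5, 0.2, -3.0]
gripper_width: 15.2
gripper_force: 35.0
```

```bash
python3 - <<'E'
from h import *
s=state();print(s['ee_pos'],s['ee_rot']);im=grab_frame("scene");cv2.imwrite("pics/scene3.png",im);t=grab_frame("top");cv2.imwrite("pics/top3.png",t)
a=cv2.resize(im[190:270,200:280],None,fx=5,fy=5,interpolation=cv2.INTER_CUBIC)
b=cv2.resize(t[230:330,170:270],None,fx=4,fy=4,interpolation=cv2.INTER_CUBIC)
cv2.imwrite("pics/c4.png",np.hstack([a,b]))
E
```

```text
[459.9354387  420.23726184  41.47109724] [ 1.79983765e+02  1.99050040e-02 -1.64994729e+02]
```

View pics/c4.png

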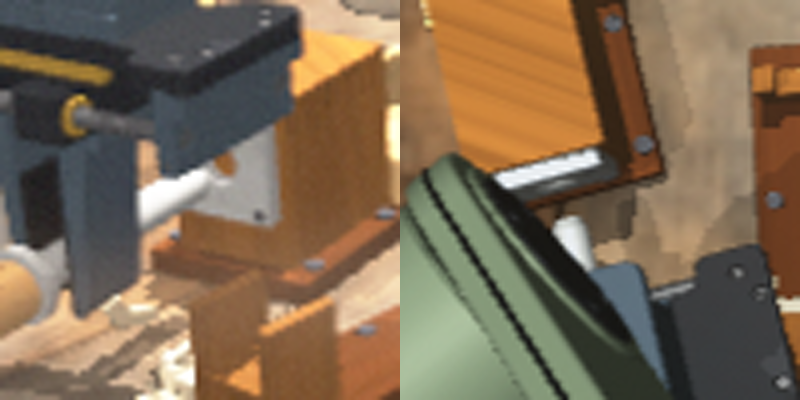

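```bash
python3 - <<'E'
from h import *
im=cv2.imread("pics/scene3.png").astype(int)
for u in range(226,250,2):
    print(u,[int(im[v,u].mean()) if np.ptp(im[v,u])<40 else -int(im[v,u].mean()) for v in range(212,240)])
g=np.array([459.94,420.24,60.5]);x=np.array([np.cos(np.radians(15)),np.sin(np.radians(15)),0])
for s in(40,50,60,70,80,95):print(s,proj("scene",g+x*s).round(1),proj("top",g+x*s).round(1), proj("scene",g+x*s+[0,0,3]).round(1),proj("scene",g+x*s+[-.78,2.9,0]).round(1))
t=cv2.imread("pics/top3.png").astype(int)
for v in range(280,296):print(v,[int(t[v,u].mean()) for u in range(205,222)])
E
```

```text
226 [56, 78, 90, 86, 81, 71, 68, 69, 71, 73, 70, 65, 67, 70, 67, 67, 68, 69, 69, 70, 73, 72, 74, 73, 73, 75, 78, 76]
228 [71, 73, 88, 88, 85, 70, -147, -165, -172, -174, -176, -162, -147, -149, -158, -170, 240, 245, 243, 235, 225, 202, 167, 129, 109, -126, -143, -142]
230 [72, 68, 82, 88, 86, 77, 116, -159, -168, -168, -167, -152, -155, -153, -183, 253, 253, 253, 250, 242, 224, 182, 139, 128, -158, -178, -176, -152]
232 [81, 79, 81, 77, 77, 80, 81, 80, 81, 77, 80, 75, 81, 146, 255, 255, 254, 251, 240, 217, 173, 131, 124, -178, -180, -176, -151, -130]
234 [80, 78, 76, 74, 74, 78, 79, 78, 79, 81, 77, 82, 80, 123, 255, 254, 252, 242, 210, 161, 128, -151, -182, -188, 177, 102, -119, -94]
236 [78, 77, 73, 72, 68, 74, 69, 72, 74, 71, 69, 69, 70, 235, 253, 251, 236, 201, 151, 125, -101, -90, -90, -89, -95, -91, -91, -86]
238 [73, 69, 71, 70, 72, 73, 75, 75, 71, 74, 73, 70, 233, 253, 250, 230, 190, 143, 123, 137, -100, -85, -87, -89, -92, -91, -92, -92]
240 [70, 71, 70, 72, 69, 66, 70, 72, 71, 68, 78, 159, 245, 245, 222, 176, 139, 126, 156, 163, 133, -92, -85, -84, -86, -87, -96, -97]
242 [7
[... 1472 characters left out ...]
 235, 225, 200, 169, 116, 79, 77, 81, 82, 82]
288 [22, 22, 23, 121, 198, 227, 235, 236, 228, 207, 180, 133, 90, 81, 82, 84, 83]
289 [22, 22, 21, 37, 139, 214, 234, 236, 231, 214, 188, 146, 88, 78, 84, 86, 86]
290 [22, 22, 21, 21, 59, 195, 234, 236, 234, 222, 195, 158, 102, 81, 86, 85, 87]
291 [21, 22, 22, 22, 25, 74, 209, 236, 236, 226, 200, 168, 113, 85, 128, 145, 145]
292 [22, 22, 22, 22, 22, 25, 113, 218, 236, 228, 205, 177, 130, 132, 146, 148, 148]
293 [21, 21, 23, 21, 22, 21, 33, 118, 219, 231, 212, 186, 143, 123, 141, 150, 151]
294 [37, 21, 21, 22, 22, 22, 21, 35, 118, 215, 220, 193, 155, 118, 138, 152, 153]
295 [51, 34, 21, 22, 22, 22, 22, 22, 34, 117, 194, 200, 166, 120, 95, 94, 136]
```

Call:
move_arm(
  motion=[
    [8,[0.2,0.054,0.01],[0,0,0]],
    [8,[0.2,0.054,0],[0,0,0]],
    [8,[0.2,0.054,0],[0,0,0]],
    [8,[0.2,0.054,0],[0,0,0]],
    [8,[0.2,0.054,0],[0,0,0]],
    [8,[0,0,0],[0,0,0]],
  ],
)

```text
time_s: 5.68
ee_pos: [486.1, 428.0, 41.3]
ee_rot: [179.9, 0.1, -165.0]
force: [0.3, 1.7, -3.0]
gripper_width: 14.8
gripper_force: 35.0
```

Call:
move_arm(
  motion=[
    [8,[0.2,0.054,0],[0,0,0]],
    [8,[0.2,0.054,0],[0,0,0]],
    [8,[0.2,0.054,0],[0,0,0]],
    [8,[0.2,0.054,0],[0,0,0]],
    [8,[0,0,0],[0,0,0]],
  ],
)

```text
time_s: 6.1
ee_pos: [506.1, 433.4, 41.3]
ee_rot: [180.0, 0.1, -165.0]
force: [1.5, 2.4, -2.5]
gripper_width: 15.1
gripper_force: 35.0
```

Call:
move_arm(
  motion=[
    [8,[0.2,0.054,0],[0,0,0]],
    [8,[0.2,0.054,0],[0,0,0]],
    [8,[0.22,0.06,0],[0,0,0]],
    [8,[0,0,0],[0,0,0]],
  ],
)

```text
time_s: 6.43
ee_pos: [521.6, 437.6, 41.3]
ee_rot: [180.0, 0.1, -165.0]
force: [-0.5, 3.0, -2.4]
gripper_width: 15.5
gripper_force: 35.0
```

```bash
python3 - <<'E'
from h import *
import pickle
s=state();print(s['ee_pos'],s['ee_rot'],s['force']);C=KRt("wrist");im=grab_frame("wrist");pickle.dump(C,open("w5.pkl","wb"));t=grab_frame("scene");cv2.imwrite("pics/s5.png",t)
a=cv2.resize(im[100:400,200:500],(400,400),interpolation=cv2.INTER_CUBIC)
b=cv2.resize(t[190:270,200:280],None,fx=5,fy=5,interpolation=cv2.INTER_CUBIC)
cv2.imwrite("pics/c5.png",np.hstack([a,b]))
E
```

```text
[521.61210031 437.59457291  41.34918611] [ 1.79950497e+02  1.21736482e-01 -1.64958856e+02] [-0.45149075  3.02154265 -2.4403432 ]
```

View pics/c5.png

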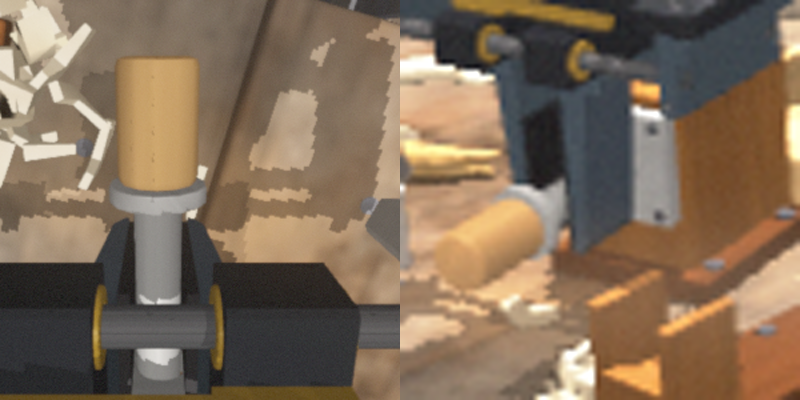

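Call:
move_arm(
  motion=[
    [60,[0,0,0],[0,0,0]],
    [60,[0,0,0],[0,0,0]],
    [60,[0,0,0],[0,0,0]],
    [60,[0,0,0],[0,0,0]],
    [60,[0,0,0],[0,0,0]],
    [60,[0,0,0],[0,0,0]],
    [60,[-0.3,-0.08,0],[0,0,0]],
    [60,[-0.5,-0.134,0],[0,0,0]],
    [60,[-0.6,-0.16,0],[0,0,0]],
    [60,[-0.5,-0.134,-0.1],[0,0,0]],
    [60,[-0.26,-0.07,-0.2],[0,0,0]],
    [60,[0,0,0],[0,0,0]],
    [60,[0,0,0],[0,0,0]],
    [60,[0,0,0],[0,0,0]],
  ],
)

```text
time_s: 7.7
ee_pos: [466.8, 422.8, 33.9]
ee_rot: [180.0, 0.1, -164.9]
force: [-0.1, 0.7, 1.1]
gripper_width: 59.6
gripper_force: 0.0
```

```bash
python3 - <<'E'
from h import *
import pickle
s=state();print(s['ee_pos'],s['ee_rot'],s['force']);C=KRt("wrist");im=grab_frame("wrist");pickle.dump(C,open("w6.pkl","wb"));t=grab_frame("scene");cv2.imwrite("pics/s6.png",t)
a=cv2.resize(im[160:460,170:470],(400,400),interpolation=cv2.INTER_CUBIC)
b=cv2.resize(t[190:270,200:280],None,fx=5,fy=5,interpolation=cv2.INTER_CUBIC)
cv2.imwrite("pics/c6.png",np.hstack([a,b]))
E
```

```text
[466.81882122 422.83103896  33.88102701] [ 1.79974410e+02  6.05580982e-02 -1.64947848e+02] [-0.119078    0.69138333  1.0763277 ]
```

View pics/c6.png

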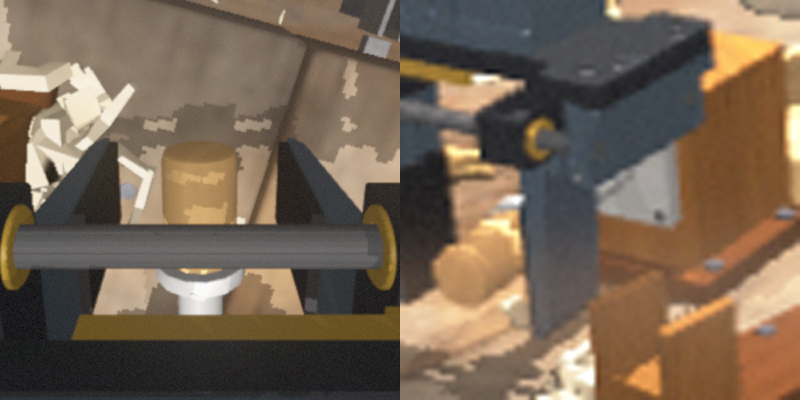

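```bash
python3 - <<'E'
from h import *
import pickle
C=pickle.load(open("w6.pkl","rb"))
g=np.array([466.8,422.8,0]);x=np.array([np.cos(np.radians(15)),np.sin(np.radians(15)),0])
for (u,v),z in(((200,146),64),((200,272),69),((200,272),67),((200,225),66)):
  p=plane("w",(170+u*.75,160+v*.75),z,C);print(z,p.round(1),((p-g)@x).round(1),((p-g)@[-x[1],x[0],0]).round(1))
# scene handle end-face centre
for dz in(0,3,6,9):print(dz,proj("scene",g+x*-20+[0,0,60-dz]).round(1))
E
```

```text
64 [442.8 416.4  64. ] -24.9 0.1
69 [483.  427.2  69. ] 16.8 0.1
67 [484.3 427.6  67. ] 18.2 0.1
66 [468.1 423.3  66. ] 1.4 0.1
0 [210.9 242.5]
3 [211.1 243.9]
6 [211.2 245.3]
9 [211.4 246.7]
```

Call:
move_arm(
  motion=[
    [60,[-0.08,-0.02,0],[0.12,-0.42,0]],
    [60,[0,0,0],[0.11,-0.43,0]],
    [60,[0,0,0],[0,0,0]],
    [20,[0,0,0],[0,0,0]],
    [20,[0,0,0],[0,0,0]],
    [20,[0,0,0],[0,0,0]],
    [20,[0,0,0],[0,0,0]],
    [20,[0,0,0],[0,0,0]],
    [20,[0,0,0],[0,0,0]],
    [20,[0,0,0],[0,0,0]],
  ],
  grip_force=30,
)

```text
time_s: 8.63
ee_pos: [464.3, 422.2, 33.7]
ee_rot: [180.0, 3.5, -164.9]
force: [-0.6, 1.7, -0.2]
gripper_width: 25.4
gripper_force: 29.9
```

Call:
move_arm(
  motion=[
    [20,[0,0,0.07],[-0.06,0.21,0]],
    [20,[0,0,0.07],[-0.06,0.21,0]],
    [20,[0,0,0.07],[-0.06,0.21,0]],
    [20,[0,0,0.06],[-0.05,0.22,0]],
    [20,[0,0,0],[0,0,0]],
    [20,[0,0,0],[0,0,0]],
  ],
)

```text
time_s: 9.13
ee_pos: [464.7, 421.9, 40.3]
ee_rot: [180.0, 0.0, -165.0]
force: [0.9, -0.2, -2.4]
gripper_width: 25.4
gripper_force: 29.9
```

Call:
move_arm(
  motion=[
    [20,[0.15,0.04,0],[0,0,0]],
    [20,[0.2,0.054,0],[0,0,0]],
    [20,[0.2,0.054,0],[0,0,0]],
    [20,[0.2,0.054,0],[0,0,0]],
    [20,[0,0,0],[0,0,0]],
  ],
)

```text
time_s: 9.55
ee_pos: [484.4, 427.4, 40.4]
ee_rot: [180.0, 0.1, -165.0]
force: [0.4, 0.5, -2.5]
gripper_width: 25.5
gripper_force: 29.9
```

Call:
move_arm(
  motion=[
    [20,[0.2,0.054,0],[0,0,0]],
    [20,[0.2,0.054,0],[0,0,0]],
    [20,[0.2,0.054,0],[0,0,0]],
    [20,[0.2,0.054,0],[0,0,0]],
    [20,[0.2,0.054,0],[0,0,0]],
    [20,[0.2,0.054,0],[0,0,0]],
    [20,[0,0,0],[0,0,0]],
  ],
)

```text
time_s: 10.13
ee_pos: [514.3, 435.5, 40.5]
ee_rot: [180.0, 0.1, -165.0]
force: [0.3, 0.3, -2.7]
gripper_width: 25.3
gripper_force: 29.9
```

Call:
move_arm(
  motion=[
    [20,[0.16,0.043,0],[0,0,0]],
    [20,[0.12,0.032,0],[0,0,0]],
    [20,[0.08,0.021,0],[0,0,0]],
    [20,[0.08,0.021,0],[0,0,0]],
    [20,[0,0,0],[0,0,0]],
  ],
)

```text
time_s: 10.55
ee_pos: [523.6, 438.0, 40.4]
ee_rot: [180.0, -0.1, -165.0]
force: [-1.5, 1.5, -1.9]
gripper_width: 25.2
gripper_force: 29.9
```

Call:
move_arm(
  motion=[
    [20,[0.06,0.016,0],[0,0,0]],
    [20,[0.06,0.016,0],[0,0,0]],
    [20,[0.06,0.016,0],[0,0,0]],
    [20,[0,0,0],[0,0,0]],
  ],
)

```text
time_s: 10.88
ee_pos: [523.5, 438.0, 40.3]
ee_rot: [-179.9, -0.6, -165.0]
force: [-12.1, -1.8, 4.1]
gripper_width: 25.4
gripper_force: 29.9
```

```bash
python3 - <<'E'
from h import *
s=state();print(s['ee_pos'],s['force'])
im=grab_frame("wrist");t=grab_frame("scene");p=grab_frame("top")
for n,i in(("w7",im),("s7",t),("t7",p)):cv2.imwrite(f"pics/{n}.png",i)
a=cv2.resize(p[150:290,140:240],(285,400),interpolation=cv2.INTER_CUBIC)
b=cv2.resize(t[190:270,205:305],None,fx=5,fy=5,interpolation=cv2.INTER_CUBIC)
cv2.imwrite("pics/c7.png",np.hstack([a,b]))
E
```

```text
[523.51019044 437.95758926  40.28622821] [-12.0988682   -1.80829449   4.1033328 ]
```

View pics/c7.png

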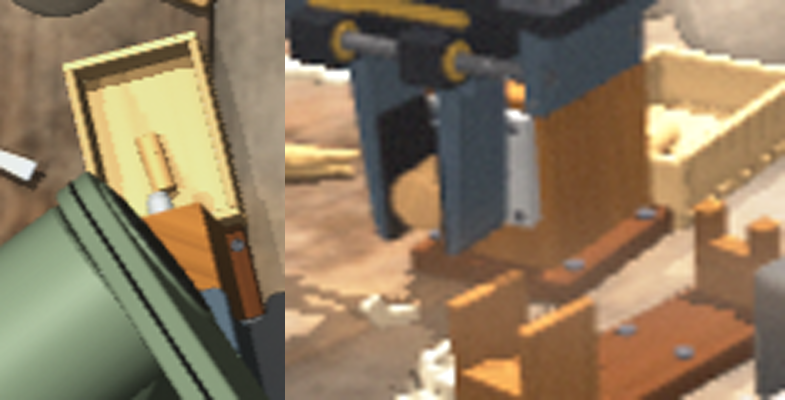

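Call:
move_arm(
  motion=[
    [20,[0.06,0.016,0],[0,0,0]],
    [20,[0.05,0.013,0],[0,0,0]],
    [20,[0,0,0],[0,0,0]],
    [20,[0,0,0],[0,0,0]],
  ],
)

```text
time_s: 11.37
ee_pos: [523.5, 437.9, 40.2]
ee_rot: [-179.9, -0.9, -165.0]
force: [-18.6, -3.5, 7.8]
gripper_width: 25.3
gripper_force: 30.0
```

Call:
move_arm(
  motion=[
    [20,[-0.1,-0.027,0],[0,0,0]],
    [20,[-0.06,-0.016,0],[0,0,0]],
    [20,[0,0,0],[0,0,0]],
    [60,[0,0,0],[0,0,0]],
    [60,[0,0,0],[0,0,0]],
    [60,[0,0,0],[0,0,0]],
    [60,[0,0,0],[0,0,0]],
    [60,[0,0,0],[0,0,0]],
  ],
)

```text
time_s: 12.03
ee_pos: [527.8, 439.0, 40.8]
ee_rot: [180.0, 0.1, -165.0]
force: [-1.0, 0.6, 0.4]
gripper_width: 55.9
gripper_force: 0.0
```

Straight back clear of the rod, then up, and check.

Call:
move_arm(
  motion=[
    [60,[-0.5,-0.134,0],[0,0,0]],
    [60,[-0.9,-0.24,0],[0,0,0]],
    [60,[-0.9,-0.24,0],[0,0,0]],
    [60,[-0.9,-0.24,0],[0,0,0]],
    [60,[-0.3,-0.08,0.3],[0,0,0]],
    [60,[0,0,0.8],[0,0,0]],
    [60,[0,0,1],[0,0,0]],
    [60,[0,0,1],[0,0,0]],
    [60,[0,0,1],[0,0,0]],
    [60,[0,0,0.8],[0,0,0]],
    [60,[0,0,0],[0,0,0]],
    [60,[0,0,0],[0,0,0]],
    [60,[0,0,0],[0,0,0]],
  ],
)

```text
time_s: 13.12
ee_pos: [439.7, 415.3, 162.5]
ee_rot: [-180.0, -0.0, -165.0]
force: [0.2, -0.4, -0.1]
gripper_width: 60.2
gripper_force: 0.0
```

```bash
python3 - <<'E'
from h import *
s=state();print(s['ee_pos'],s['force'],s['time_s'])
im=grab_frame("wrist");t=grab_frame("scene")
a=cv2.resize(im[150:450,170:470],(400,400),interpolation=cv2.INTER_CUBIC)
b=cv2.resize(t[190:270,220:300],None,fx=5,fy=5,interpolation=cv2.INTER_CUBIC)
cv2.imwrite("pics/c8.png",np.hstack([a,b]))
E
```

```text
[439.72904784 415.26444913 162.48101796] [ 0.24584297 -0.43626389 -0.12857551] 13.1167
```

View pics/c8.png

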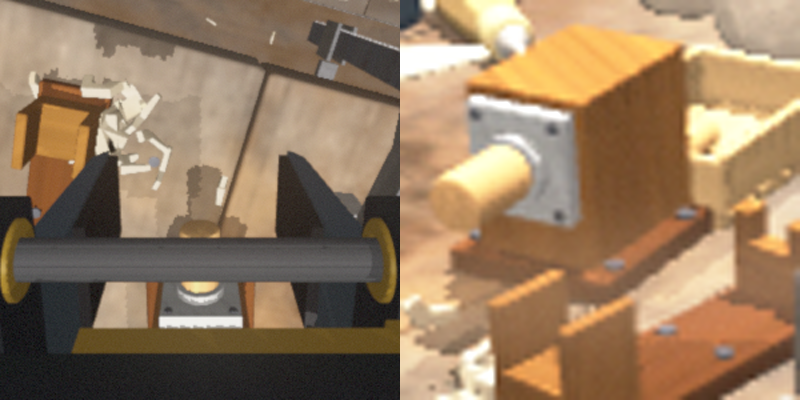

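The picture shows the collar flat on the plate at about (520,165) in the crop, the stub lying in the tray, and the gripper clear of everything.

```bash
python3 -c "
from workcell import *
print(job_done())"
```

```text
the job is handed in; nothing more can be done
None
```

The rod is fully home with its collar against the block's face, the stub is in the tray, the gripper is clear, and I steered clear of the tape roll and jar (no final check of them); handed in at about 13 s, with no verdict returned.

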